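Post a failed power module into the reject box

TASK

The long power module has failed its test: put it into the steel reject box. Push it in over the loading shelf so that the module itself opens the sprung flap and holds it open on its way through; it must end up lying at the bottom inside the box, with the flap fully shut behind it. Leave the short module and the other things on the bench where they are.

Things in the scene. Friction and masses are not known exactly. Their poses are not given: they have to be found in the camera images.
- long_module: the failed power module: a smooth finned aluminium case with black end caps, 160 long (its x axis) x 64 wide (y) x 34 mm high (z), 0.45 to 0.7 kg, balanced at its middle; it lies flat and loose on the bench. Origin: centre of its underside. Both ends are alike and either may go first
- short_module: a good module of the same make, 100 x 64 x 34 mm, lying nearby; to be left alone. Origin: centre of its underside
- reject_box: grey steel reject box, bolted down: 260 mm deep (x) x 210 wide (y) x 205 high, clear plastic roof. Origin: centre of its underside. Its x axis points level from the inlet face into the box, z up. The inlet face looks roughly to the robot's left (world +y)
- inlet (a point): middle of the inlet's sill, in the box's inlet face, 110 mm above the bench; same axes as the box. The opening is 100 mm wide and 66 mm high above this point. Behind the sill a slippery slide falls at 45, then 20 degrees to the box floor, 100 mm below: a module pushed level until its middle is 20 mm past the sill tips over it and slides down by itself to the floor, clear of the flap
- shelf_edge (a point): middle of the loading shelf's outer edge, at its upper surface; same axes as the box. The flat steel shelf, 160 mm wide (y), without side lips, runs level from here 150 mm in x to the sill, at the sill's height (110 mm above the bench), open air below. The box face rises 95 mm above it
- flap (a joint): the inlet's sprung steel flap, hinged along the top of the opening just inside the face, swinging inwards: 0 hanging shut, grows as it opens, 1.45 rad fully open. It takes about 1 to 2 N at its lower edge, and shuts by itself when nothing holds it
- multimeter: hand-held meter 180 x 86 x 40 mm lying on the bench; to be left alone. Origin: centre of its underside
- solder_spool: metal solder spool 62 mm across, 50 mm high, standing; to be left alone. Origin: centre of its underside
- parts_bin: small open yellow bin 105 x 75 x 45 mm with parts in it; to be left alone. Origin: centre of its underside
- solvent_bottle: white bottle 60 mm across, 150 mm high; to be left alone. Origin: centre of its underside
- screwdriver: screwdriver 200 mm long lying near the robot; to be left alone. Origin: near its middle, on the bench
- cutters: side cutters about 125 mm long, 15 mm high, lying near the robot; to be left alone. Origin: between handles and jaws, on the bench
Mind the look-alikes: they are no part of the job. What is shaped like the long_module but blue, orange or pink is not meant.

How it is judged:
By the outcome, as a careful person would: the job done as asked, in the order asked, and still so for the second after the job is handed in, with the robot touching nothing.
It also fails if it takes over 51 s, if anything falls off the work surface, if the arm or the gripper's body presses on something with over 40 N, if the wrist force passes 120 N, or if a joint passes its speed limit or range.

ROBOT

A 6-joint arm with a two-finger parallel gripper is mounted at the origin on the work surface. World frame = base frame: x ahead of the robot, y to its left, z up, the work surface at z = 0. Lengths are in m, angles in rad, forces in N, time in s.
With the tool pointing down it reaches from about 0.35 to 0.775 m from the base axis. Payload 7.3 kg.
Tool frame: the origin (TCP) lies at the very end of the fingers, on their centre line; the grasp point (between the pads) lies 19 mm behind it (robot.pinch_z is the distance from the TCP to the grasp point, in m); z points along the fingers, y is the line along which they close (so a half turn about z gives the same grasp; the last joint's range is limited). The gripper opens to 92 mm and grips with 3 to 60 N. Pads are 19 mm wide; open, the fingers measure 130 mm over their backs; the gripper's body (75 mm by 190 mm) begins 47 mm behind the grasp point.
Start: joints at [-1.407, 0.342, 1.524, -0, 1.275, -0.146], TCP at [0.16, -0.5, 0.203] pointing down, gripper open.
Joint ranges: [-2.53, 2.53], [-0.77, 2.02], [0.04, 2.7], [-1, 4.14], [0.28, 2.66], [-3.11, 3.11]. Speed limits (rad/s): [2.57, 2.57, 3.14, 3.14, 3.14, 3.14].

INTERFACE

Orientations are given as [roll, pitch, yaw] about the fixed x, y, z axes, in that order (R = Rz(yaw) Ry(pitch) Rx(roll)).
In Python, from cell import robot gives the robot as it stands.
- The arm moves only by the tool move_arm, never from a script. Its argument "motion" is a list of rows, each a list of 6 numbers: the shift along the tool's x, y, z in units of 0.1 m (1.0 is 0.1 m), then the turn, a rotation vector about the tool's x, y, z in units of pi rad (1.0 is pi rad). In form: [[dx, dy, dz, rx, ry, rz], ...]. A call has 1 to 12 rows; each row is the pose to reach, as a shift and turn from the pose commanded when the call began, along the tool's axes at that moment, turning the shorter way round; what a row does not reach only later rows make up. A row lasts 1/8 s, in which the tool goes at most 62.5 mm and 10.7 degrees, less where a joint would pass 70% of its speed; a pose out of reach is approached as far as the arm can. A call with a number of a shift or a turn outside -1 to 1 is refused whole. A call with a gripper value outside its range is refused whole. "fingers" is the opening, from -1 (shut) to 1 (fully open), set as the call begins (left out, the last holds). The fingers move at their own pace and stop on an object; "newtons" is the grip in N (left out, the last holds). Time passes only in rows, so rows that repeat a pose let the fingers close. It gives the time, the measured TCP pose, the force, the opening and the grip force at its end, in the units of the state.
- robot.observe(): the state, without advancing time (a new reading comes with each control period).
- robot.read_camera(name): name is "scene" or "side" or "wrist"; returns a dict with "image" (384x512x3 uint8, red, green, blue), "range_z" (384x512 float32, m along the optical axis (not along the pixel's ray), 0 where there is no reading), "vfov" (degrees; the focal length in pixels is half the picture's height over the tangent of half this angle, whatever the lens; pixels are square), "cx", "cy" (the principal point, pixels), "extrinsics" (4x4, takes a point from camera to world coordinates); the wrist camera has in their place "hand_eye" (4x4, takes a point from camera to tool coordinates, whose origin is the TCP and whose axes are the flange's). Camera axes: x right, y up, looking along -z (the intrinsics and any distortion apply to the point x, -y, -z); pixel columns grow to the right and rows downward; lengths in m; the calibration is good to about 2 mm. The wrist camera is an equidistant fisheye: a pixel r from the principal point sees the ray r / f radians off the axis. A picture is of the moment at which its call begins: read the wrist's pose just before it.
- robot.hand_in(): hands the job in; it is judged then, once.
The state is a dict: "time": time; "qpos": joint angles; "qvel": joint speeds; "joint_efforts": joint torques, N m; "tool_pos": TCP position; "tool_rot": TCP orientation; "contact_force": force on the tool from outside, world axes, zero at the start; "torque": the same for the moment, N m; "opening": finger opening in m; "grip_force": force on a finger pad.
Only numpy, scipy, OpenCV 4.12 (cv2) and the standard library are available. Lean on these libraries where they do the work, as an engineer would, in place of code of your own. Each camera call takes 0.05 s, during which the arm holds its last target. There are 200 camera calls.

## Working session

There is one attempt and no reset: what is moved stays moved. The work goes in short steps, Python scripts to look and compute and a tool call to move; the robot and the scene stay as the last step left them, time stands still between calls to the robot, and variables do not carry over. Pictures are saved under pics/ and viewed, at most 10 in all, crops included, and the job is handed in when it is done.

Besides the shell and the picture viewer there is one more tool, called after "Call:" in YAML: its name, and indented under it one key for each argument. move_arm: Moves the arm, as the interface text tells. Shifts and turns lie within -1 to 1; 1 stands for 0.1 m of shift or pi rad of turn. Its arguments: {"type":"object","properties":{"motion":{"type":"array"},"fingers":{"type":"number"},"newtons":{"type":"number"}},"required":["motion"]}

```bash
ls; mkdir -p pics
cat > h.py <<'E'
import numpy as np, cv2
from cell import robot
from scipy.spatial.transform import Rotation as R
def cam(name):
    st=robot.observe(); c=robot.read_camera(name); 
    h,w=c["image"].shape[:2]; f=h/2/np.tan(np.radians(c["vfov"])/2)
    v,u=np.mgrid[0:h,0:w].astype(float); x=(u-c["cx"])/f; y=(v-c["cy"])/f
    if name=="wrist":
        r=np.hypot(x,y)+1e-9; d=np.dstack([np.sin(r)*x/r,-np.sin(r)*y/r,-np.cos(r)])
        T=np.eye(4); T[:3,:3]=R.from_euler("xyz",st["tool_rot"]).as_matrix(); T[:3,3]=st["tool_pos"]; E=T@c["hand_eye"]
        d=d/np.maximum(-d[...,2:],1e-3)
    else:
        d=np.dstack([x,-y,-np.ones_like(x)]); E=c["extrinsics"]
    P=d*c["range_z"][...,None]@E[:3,:3].T+E[:3,3]
    P[c["range_z"]==0]=np.nan
    return c["image"],P,d@E[:3,:3].T,E[:3,3]
def save(n,im,s=1): cv2.imwrite("pics/"+n+".png",cv2.resize(im[...,::-1],None,fx=s,fy=s))
E
cat > a.py <<'E'
from h import *
print(robot.observe())
for n in ("scene","side"):
    c=robot.read_camera(n); print({k:c[k] for k in c if k not in("image","range_z")})
    im,P,d,o=cam(n); save(n,im,1.5); np.savez(n+".npz",im=im,P=P,d=d,o=o)
E
python3 a.py
```

```text
pics
{'time': 0.0, 'qpos': array([-1.40702238e+00,  3.42733047e-01,  1.52498784e+00, -2.16390034e-06,
        1.27539030e+00, -1.45989384e-01]), 'qvel': array([-0.00079647,  0.0006769 ,  0.00121788,  0.00107826,  0.00104532,
       -0.00102315]), 'joint_efforts': array([ 2.91511487e-04, -4.31240988e+01, -2.44221067e+01,  7.18244794e-02,
        5.60668332e-02, -1.52591251e-04]), 'tool_pos': array([ 0.1599929 , -0.49957884,  0.20224981]), 'tool_rot': array([-3.14008997e+00, -2.18855686e-04,  3.09763801e-01]), 'contact_force': array([-0.2586127 , -0.34681146,  0.51486166]), 'torque': array([-0.00660656, -0.02429496, -0.03579231]), 'grip_force': 0.0, 'opening': 0.0918333114674267}
{'vfov': 55.23835864133913, 'cx': 251.4674327027655, 'cy': 191.67652080426188, 'extrinsics': array([[ 0.677278  , -0.54678653,  0.49225908,  1.12575776],
       [ 0.73562697,  0.49223556, -0.46535697, -0.50455414],
       [ 0.0121435 ,  0.6772951 ,  0.73561123,  1.07418783],
       [ 0.        ,  0.        ,  0.        ,  1.        ]])}
{'vfov': 46.74461710290076, 'cx': 259.8404440138827, 'cy': 192.58495267341914, 'extrinsics': array([[-0.71339529,  0.35075987, -0.60665861, -0.36659888],
       [-0.70073318, -0.34923867,  0.62209755,  0.91657674],
       [ 0.00633821,  0.86890728,  0.4949343 ,  0.79454407],
       [ 0.        ,  0.        ,  0.        ,  1.        ]])}
```

View pics/scene.png

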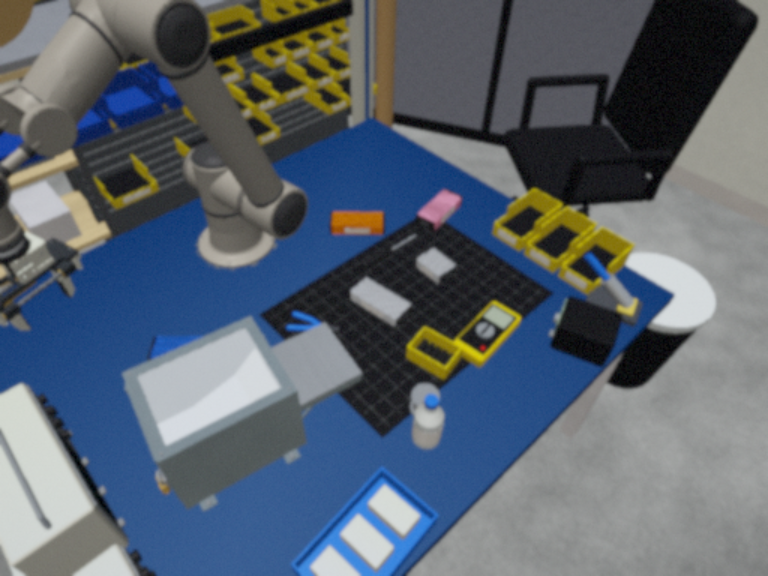

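View pics/side.png

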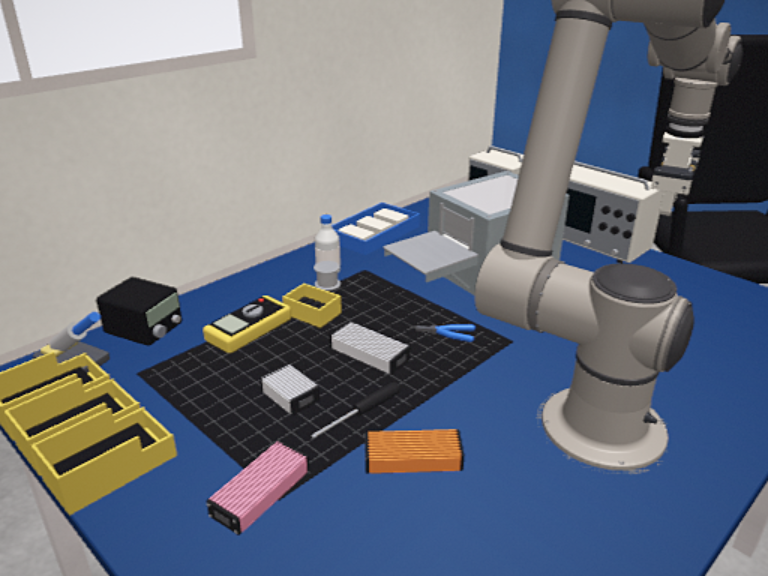

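The long silver module is at scene (253,200) / side (247,231). It could be confused with:
- the short silver module at scene (290,176) / side (193,258)
- the orange block at scene (238,148)
- the pink block at scene (293,138)
- something blue behind the box at scene (115,230)

Next I'll measure it.

```bash
cat > b.py <<'E'
from h import *
for n in ("scene","side"):
    D=np.load(n+".npz"); im,P=D["im"],D["P"]; hsv=cv2.cvtColor(im,cv2.COLOR_RGB2HSV)
    grey=(hsv[...,1]<60)&(hsv[...,2]>70)
    def blobs(lab,m,zr,amin):
        k=m&(P[...,2]>zr[0])&(P[...,2]<zr[1])&(P[...,0]>0)&(P[...,0]<.95)&(abs(P[...,1])<.7)
        N,L,S,C=cv2.connectedComponentsWithStats(k.astype(np.uint8))
        for i in range(1,N):
            if S[i,4]<amin: continue
            q=P[L==i]; r=cv2.minAreaRect((q[:,:2]*1000).astype(np.float32))
            print(n,lab,S[i,4],C[i].round(),"c",np.round(r[0],1),"size",np.round(r[1],1),"ang",round(r[2],1),"z",np.median(q[:,2]).round(4))
    blobs("mod",grey,(.026,.042),80)
    blobs("shelf",grey,(.100,.116),300)
    blobs("roof",grey|True,(.195,.215),500)
    blobs("any",hsv[...,2]>-1,(.012,.25),60)
m=cv2.imread("pics/side.png")
cv2.imwrite("pics/crop.png",cv2.resize(m[270:430,240:440],None,fx=3,fy=3))
E
python3 b.py
```

```text
scene mod 111 [158. 163.] c [ 48.1 -16.7] size [135.4  54.7] ang 71.5 z 0.0345
scene mod 276 [290. 174.] c [462.  338.4] size [ 66.5 101.5] ang 87.0 z 0.0316
scene mod 537 [253. 198.] c [455.9 137.8] size [159.6  67.5] ang 8.3 z 0.032
scene mod 222 [330. 213.] c [704.5 277.4] size [ 62.5 108.9] ang 4.5 z 0.0383
scene mod 227 [162. 312.] c [ 610.5 -364.2] size [254.1   5. ] ang 80.0 z 0.0339
scene mod 576 [262. 340.] c [ 864.3 -206.2] size [89.5 50.3] ang 5.3 z 0.0343
scene mod 646 [244. 361.] c [ 871.6 -280.4] size [90.5 49.8] ang 5.9 z 0.0342
scene mod 377 [221. 376.] c [ 871.5 -356.4] size [74.6 48.8] ang 5.4 z 0.0343
scene shelf 1800 [211. 242.] c [ 544.6 -136.9] size [144.7 162. ] ang 79.5 z 0.109
scene roof 6289 [137. 258.] c [ 506.7 -345.3] size [260.3 214.9] ang 80.0 z 0.2034
scene any 1953 [163. 148.] c [125.4   5.3] size [271.8 161.4] ang 9.6 z 0.1667
scene any 416 [292. 139.] c [307.  517.6] size [ 66.  162.4] ang 10.4 z 0.0308
scene any 4190 [383. 189.] c [731.2 578.4] size [288.  567.2] ang 58.5 z 0.0404
scene any 481 [238. 147.] c [188.3 295. ] size [158.6  73.3] ang 47.
[... 1753 characters left out ...]
 3321 [404. 142.] c [ 377.2 -558.5] size [249.2 281.9] ang 0.2 z 0.1278
side any 1687 [237. 156.] c [ 838.5 -175.2] size [175.3 472.1] ang 13.7 z 0.0337
side any 7413 [ 68. 255.] c [723.7 581.4] size [287.2 564. ] ang 58.4 z 0.0419
side any 1732 [180. 209.] c [683.8 209.9] size [302.8 138.7] ang 74.6 z 0.0341
side any 900 [246. 230.] c [451.3 140.3] size [165.3  69. ] ang 10.1 z 0.0311
side any 730 [193. 258.] c [456.6 338.7] size [ 67.9 105.5] ang 88.1 z 0.0308
side any 304 [247. 267.] c [323.1 275. ] size [174.7  25.8] ang 89.9 z 0.0204
side any 1570 [275. 299.] c [181.7 298.2] size [160.3  69.7] ang 48.6 z 0.0317
side any 1862 [171. 323.] c [299. 521.] size [ 66.6 162.4] ang 10.1 z 0.0315
```

View pics/crop.png

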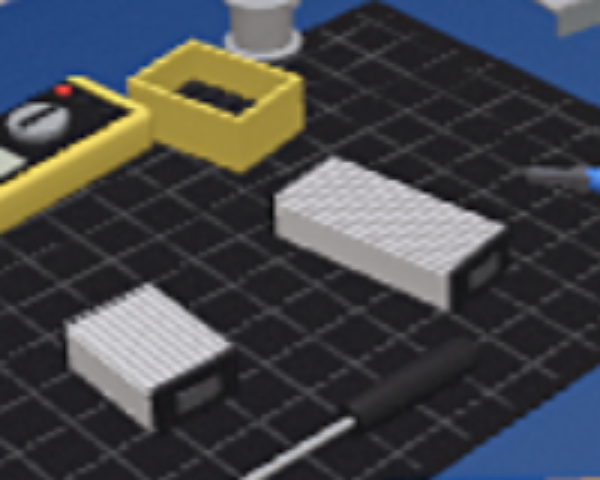

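Confirmed: the crop shows the silver long module with a black end cap, next to the shorter one. It's centred at about (0.454, 0.139) with its axis at 8.3°. The box's x axis points at -100°, and the sill is near (0.528, -0.216). Setting out now.

Call:
move_arm:
  motion:
    - [0.95, -1, -0.8, 0, 0, 0]
    - [0.95, -1, -0.8, 0, 0, 0]
    - [0.95, -1, -0.8, 0, 0, 0]
  fingers: 1

```text
time: 0.57
tool_pos: [0.2209, -0.3741, 0.2844]
tool_rot: [3.14, -0.0, 0.311]
contact_force: [0.2, -0.7, -0.9]
opening: 0.0918
grip_force: 0.0
```

Call:
move_arm:
  motion:
    - [0.95, -1, 0, 0, 0, 0]
    - [0.95, -1, 0, 0, 0, 0]
    - [0.95, -1, 0, 0, 0, 0]

```text
time: 0.95
tool_pos: [0.2808, -0.2488, 0.2832]
tool_rot: [3.141, -0.001, 0.314]
contact_force: [-0.7, -0.5, -0.4]
opening: 0.0917
grip_force: 0.0
```

Call:
move_arm:
  motion:
    - [0.95, -1, 0, 0, 0, 0]
    - [0.95, -1, 0, 0, 0, 0]
    - [0.95, -1, 0, 0, 0, 0]

```text
time: 1.32
tool_pos: [0.3409, -0.1252, 0.283]
tool_rot: [3.142, -0.0, 0.314]
contact_force: [-0.6, -1.0, 0.4]
opening: 0.092
grip_force: 0.0
```

Call:
move_arm:
  motion:
    - [0.95, -1, 0, 0, 0, 0]
    - [0.95, -1, 0, 0, 0, 0]
    - [0.95, -1, 0, 0, 0, 0]

```text
time: 1.7
tool_pos: [0.4011, -0.0016, 0.2826]
tool_rot: [3.142, 0.0, 0.313]
contact_force: [-0.6, -1.2, 0.7]
opening: 0.0917
grip_force: 0.0
```

Call:
move_arm:
  motion:
    - [0.9, -1, 0, 0, 0, 0.05]
    - [0.9, -1, 0, 0, 0, 0.05]
    - [0.9, -1, 0, 0, 0, 0.05]
    - [0.9, -1, 0, 0, 0, 0.05]

```text
time: 2.2
tool_pos: [0.4556, 0.1185, 0.2823]
tool_rot: [3.141, 0.001, 0.153]
contact_force: [-0.4, 0.2, 0.2]
opening: 0.0916
grip_force: 0.0
```

```bash
cat >> h.py <<'E'
def delta(p,yaw):
    st=robot.observe(); Rt=R.from_euler("xyz",st["tool_rot"])
    d=Rt.inv().apply(np.array(p)-st["tool_pos"])/.1
    r=(Rt.inv()*R.from_euler("xyz",[np.pi,0,yaw])).as_rotvec()/np.pi
    print("delta",np.round(d,3),np.round(r,4),"t",st["time"])
E
cat > c.py <<'E'
from h import *
im,P,d,o=cam("wrist"); save("wrist1",im,1.5)
hsv=cv2.cvtColor(im,cv2.COLOR_RGB2HSV)
k=(hsv[...,1]<70)&(hsv[...,2]>60)&(P[...,2]>.026)&(P[...,2]<.042)&(abs(P[...,0]-.455)<.15)&(abs(P[...,1]-.14)<.12)
N,L,S,C=cv2.connectedComponentsWithStats(k.astype(np.uint8)); i=1+np.argmax(S[1:,4])
q=P[L==i]; print(C[i],S[i],cv2.minAreaRect((q[:,:2]*1000).astype(np.float32)),np.median(q[:,2]))
k2=(P[...,2]>.02)&(abs(P[...,0]-.455)<.12)&(abs(P[...,1]-.14)<.08)&(P[...,2]<.045)
q=P[k2]; print(cv2.minAreaRect((q[:,:2]*1000).astype(np.float32)))
delta([.454,.139,.1],.145)
E
python3 c.py
```

```text
[244.15131727 153.8392254 ] [ 222  102   45  106 4441] ((456.18157958984375, 138.85797119140625), (159.46295166015625, 64.67582702636719), 8.249878883361816) 0.030883864500999947
((432.2132263183594, 143.94442749023438), (111.96599578857422, 219.50672912597656), 78.60548400878906)
delta [ 0.022 -0.213  1.825] [0.0003 0.0003 0.0022] t 2.25
```

View pics/wrist1.png

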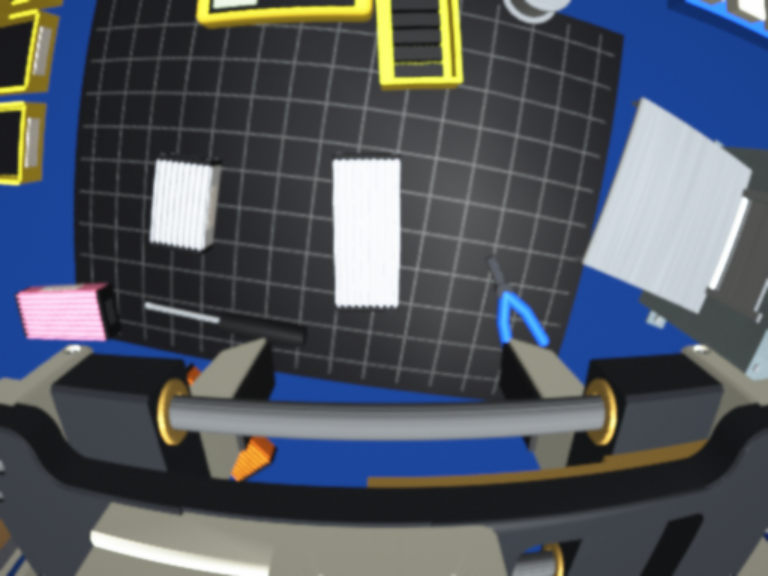

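The wrist view shows the module at pixel (244,154). It measures 159 x 65 mm, centre (0.456, 0.139), yaw 8.25°, which agrees with the other cameras. Descending.

Call:
move_arm:
  motion:
    - [0.03, -0.205, 0.5, 0, 0, 0.003]
    - [0.03, -0.205, 1, 0, 0, 0.003]
    - [0.03, -0.205, 1, 0, 0, 0.003]

```text
time: 2.62
tool_pos: [0.4527, 0.138, 0.1806]
tool_rot: [3.141, 0.007, 0.141]
contact_force: [-0.1, 0.2, 1.1]
opening: 0.0918
grip_force: 0.0
```

Call:
move_arm:
  motion:
    - [0, 0, 0.5, 0, 0, 0]
    - [0, 0, 1, 0, 0, 0]
    - [0, 0, 1, 0, 0, 0]
    - [0, 0, 1, 0, 0, 0]

```text
time: 3.12
tool_pos: [0.4573, 0.1398, 0.0857]
tool_rot: [3.141, -0.004, 0.142]
contact_force: [1.5, 0.2, 0.2]
opening: 0.092
grip_force: 0.0
```

```bash
python3 -c "
from h import *
delta([.456,.139,.008],.144)"
```

```text
delta [-0.017  0.006  0.777] [ 0.0001 -0.0014 -0.0005] t 3.125
```

Call:
move_arm:
  motion:
    - [0, 0, 0.3, 0, 0, 0]
    - [0, 0, 0.6, 0, 0, 0]
    - [0, 0, 0.77, 0, 0, 0]
    - [0, 0, 0.77, 0, 0, 0]
    - [0, 0, 0.77, 0, 0, 0]

```text
time: 3.75
tool_pos: [0.4569, 0.1403, 0.0079]
tool_rot: [3.141, -0.004, 0.143]
contact_force: [-0.1, -0.5, -0.4]
opening: 0.092
grip_force: 0.0
```

Call:
move_arm:
  motion:
    - [0, 0, 0, 0, 0, 0]
    - [0, 0, 0, 0, 0, 0]
    - [0, 0, 0, 0, 0, 0]
    - [0, 0, 0, 0, 0, 0]
    - [0, 0, 0, 0, 0, 0]
    - [0, 0, 0, 0, 0, 0]
    - [0, 0, 0, 0, 0, 0]
    - [0, 0, 0, 0, 0, 0]
  fingers: -1
  newtons: 35

```text
time: 4.75
tool_pos: [0.4553, 0.14, 0.0061]
tool_rot: [3.141, -0.0, 0.143]
contact_force: [-0.6, -2.3, 4.5]
opening: 0.0628
grip_force: 35.0
```

Call:
move_arm:
  motion:
    - [0, 0, -0.3, 0, 0, 0]
    - [0, 0, -0.7, 0, 0, 0]
    - [0, 0, -1, 0, 0, 0]
    - [0, 0, -1, 0, 0, 0]

```text
time: 5.25
tool_pos: [0.4559, 0.1405, 0.1066]
tool_rot: [-3.141, -0.003, 0.143]
contact_force: [1.2, 0.5, -6.9]
opening: 0.0633
grip_force: 35.0
```

Call:
move_arm:
  motion:
    - [0.2, 0, -0.4, 0, 0, -0.05]
    - [0.4, 0.3, -0.8, 0, 0, -0.1]
    - [0.5, 0.6, -1, 0, 0, -0.15]
    - [0.5, 0.8, -1, 0, 0, -0.2]
    - [0.5, 1, -1, 0, 0, -0.25]
    - [0.5, 1, -1, 0, 0, -0.3]
    - [0.5, 1, -1, 0, 0, -0.35]
    - [0.5, 1, -1, 0, 0, -0.4]
    - [0.5, 1, -1, 0, 0, -0.4]
    - [0.5, 1, -1, 0, 0, -0.4]

```text
time: 6.5
tool_pos: [0.5183, 0.0484, 0.2044]
tool_rot: [-3.139, 0.0, 1.397]
contact_force: [-0.4, -0.7, -6.8]
opening: 0.0629
grip_force: 35.0
```

```bash
cat > d.py <<'E'
from h import *
print(robot.observe()["tool_pos"],robot.observe()["tool_rot"],robot.observe()["opening"])
delta([.5445,-.125,.21],1.396)
im,P,d,o=cam("wrist"); save("wrist2",im,1.5)
k=(P[...,2]>.1)&(P[...,2]<.118)&(P[...,1]<.05)&(P[...,1]>-.3)&(P[...,0]>.4)&(P[...,0]<.75)
N,L,S,C=cv2.connectedComponentsWithStats(k.astype(np.uint8)); i=1+np.argmax(S[1:,4])
q=P[L==i]; print(C[i],S[i],cv2.minAreaRect((q[:,:2]*1000).astype(np.float32)),np.median(q[:,2]))
E
python3 d.py
```

```text
[0.51830609 0.04844024 0.20436093] [-3.13892936e+00  3.27837275e-04  1.39695504e+00] 0.06287277584797477
delta [-1.663  0.558 -0.057] [-0.0008  0.0001  0.0003] t 6.5
[315.5490982  305.67334669] [304 292  28  25 499] ((565.807373046875, -106.10930633544922), (37.46015167236328, 35.688438415527344), 78.77776336669922) 0.10929715048964245
```

View pics/wrist2.png

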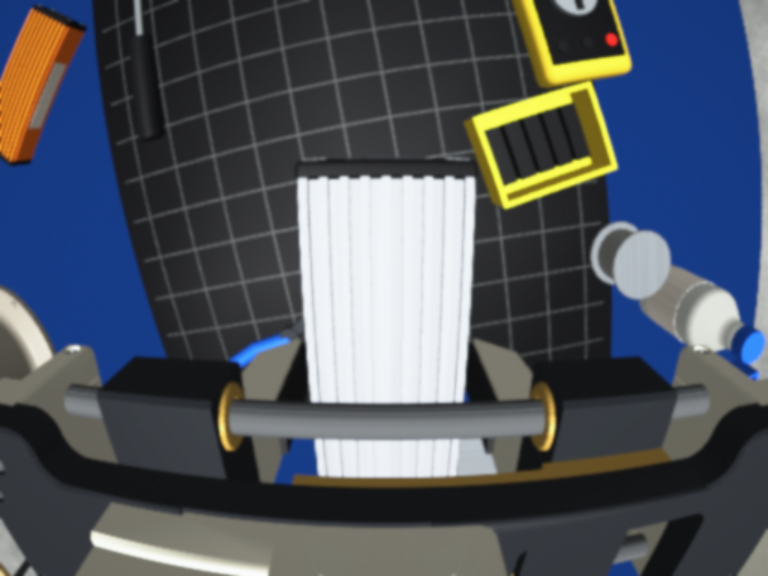

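The wrist view shows the module held level and square between the fingers, end cap at pixel (257,112). I'll carry it over the shelf.

Call:
move_arm:
  motion:
    - [-0.4, 0.2, 0, 0, 0, 0]
    - [-0.9, 0.56, 0, 0, 0, 0]
    - [-1, 0.56, 0, 0, 0, 0]

```text
time: 6.92
tool_pos: [0.5584, -0.0632, 0.2052]
tool_rot: [3.141, 0.001, 1.395]
contact_force: [-0.0, 0.9, -6.9]
opening: 0.0628
grip_force: 35.0
```

Call:
move_arm:
  motion:
    - [-0.4, 0, 0.2, 0, 0, 0]
    - [-0.6, 0, 0.5, 0, 0, 0]
    - [-0.64, 0, 0.7, 0, 0, 0]
    - [-0.64, 0, 0.7, 0, 0, 0]
    - [-0.64, 0, 0.7, 0, 0, 0]

```text
time: 7.55
tool_pos: [0.5467, -0.1224, 0.1368]
tool_rot: [3.14, 0.0, 1.4]
contact_force: [0.3, -0.7, -5.4]
opening: 0.0629
grip_force: 35.0
```

```bash
cat > e.py <<'E'
from h import *
print(robot.observe()["tool_pos"],robot.observe()["tool_rot"],robot.observe()["opening"])
delta([.5445,-.125,.116],1.396)
u=np.array([-.1736,-.9848]); w=np.array([.9848,-.1736])
for n in ("scene","side"):
    im,P,d,o=cam(n); save(n+"2",im[90:270,130:370] if n=="scene" else im[90:250,190:430],3)
    q=P[...,:2]; s=q@u; l=q@w; z=P[...,2]
    m=(z>.19)&(z<.215)&(s>.09)&(s<.42)&(abs(l-.557)<.14)
    print(n,"roof s",np.percentile(s[m],[.5,99.5]),"l",np.percentile(l[m],[.5,99.5]))
    m=(z>.104)&(z<.115)&(s>-.08)&(s<.13)&(abs(l-.557)<.12)
    print("shelf s",np.percentile(s[m],[1,50,99]),"l",np.percentile(l[m],[1,99]),z[m].mean(),m.sum())
E
python3 e.py
```

```text
[ 0.54674082 -0.12235836  0.13677281] [3.14022044e+00 5.35998969e-05 1.39989640e+00] 0.06291327484868671
delta [-0.03  -0.018  0.208] [0.0004 0.     0.0012] t 7.55
scene roof s [0.12378337 0.38177964] l [0.45484125 0.66508238]
shelf s [-0.02905135  0.04368441  0.11049575] l [0.47922581 0.64005074] 0.10913311829922875 867
side roof s [0.11865742 0.38278158] l [0.44579224 0.65877847]
shelf s [-0.03280904  0.04209213  0.12831493] l [0.47234255 0.61896389] 0.10856837180064534 631
```

View pics/side2.png

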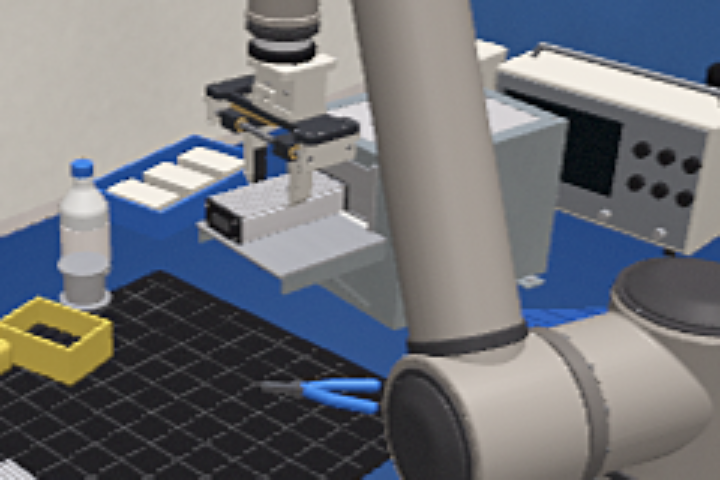

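The side view shows the gripped module lined up above the shelf, its outer end at crop pixel (225,215), facing the inlet squarely. I'll lower it, release and retreat.

Call:
move_arm:
  motion:
    - [0, -0.02, 0.1, 0, 0, 0]
    - [0, -0.02, 0.17, 0, 0, 0]
    - [0, -0.02, 0.2, 0, 0, 0]
    - [0, -0.02, 0.2, 0, 0, 0]
    - [0, -0.02, 0.2, 0, 0, 0]

```text
time: 8.28
tool_pos: [0.5444, -0.1224, 0.1162]
tool_rot: [3.141, 0.0, 1.4]
contact_force: [-1.3, 0.2, -1.9]
opening: 0.063
grip_force: 35.0
```

Call:
move_arm:
  motion:
    - [0, 0, 0, 0, 0, 0]
    - [0, 0, 0, 0, 0, 0]
    - [0, 0, 0, 0, 0, 0]
    - [0, 0, 0, 0, 0, 0]
    - [0, 0, 0, 0, 0, 0]
    - [0, 0, 0, 0, 0, 0]
  fingers: 1

```text
time: 9.02
tool_pos: [0.5442, -0.1225, 0.1159]
tool_rot: [3.141, 0.0, 1.4]
contact_force: [-0.2, -0.2, -0.4]
opening: 0.0919
grip_force: 0.0
```

Call:
move_arm:
  motion:
    - [0, 0, -0.2, 0, 0, 0]
    - [0, 0, -0.5, 0, 0, 0]
    - [0.4, 0, -0.7, 0, 0, 0]
    - [0.9, 0, -0.7, 0, 0, 0]
    - [1, 0, -0.7, 0, 0, 0]
    - [1, 0, -0.7, 0, 0, 0]

```text
time: 9.78
tool_pos: [0.5611, -0.0236, 0.1857]
tool_rot: [-3.141, 0.0, 1.401]
contact_force: [-0.0, 0.1, 0.1]
opening: 0.0916
grip_force: 0.0
```

```bash
cat > f.py <<'E'
from h import *
u=np.array([-.1736,-.9848]); w=np.array([.9848,-.1736])
st=robot.observe(); p=st["tool_pos"]; print(st["tool_rot"],"tool s,l,z",p[:2]@u,p[:2]@w,p[2])
for n in ("scene","side"):
    im,P,d,o=cam(n); save(n+"3",im[90:270,130:370] if n=="scene" else im[90:250,190:430],3)
    q=P[...,:2]; s=q@u; l=q@w; z=P[...,2]
    m=(z>.135)&(z<.152)&(s>-.12)&(s<.13)&(abs(l-.557)<.07)
    r=cv2.minAreaRect((np.c_[s[m],l[m]]*1000).astype(np.float32)); print(n,m.sum(),r)
delta(list(-.075*u+.558*w)+[.124],1.396)
E
python3 f.py
```

```text
[-3.14124471e+00  4.60419435e-04  1.40147304e+00] tool s,l,z -0.07419003644725239 0.5566764782995944 0.18571128329790004
scene 904 ((27.384078979492188, 558.6594848632812), (160.3067626953125, 68.72297668457031), 1.145753026008606)
side 545 ((37.346282958984375, 556.4254150390625), (137.81568908691406, 185.17572021484375), 89.98894500732422)
delta [0.021 0.012 0.617] [-0.0001  0.0002  0.0011] t 9.875
```

View pics/scene3.png

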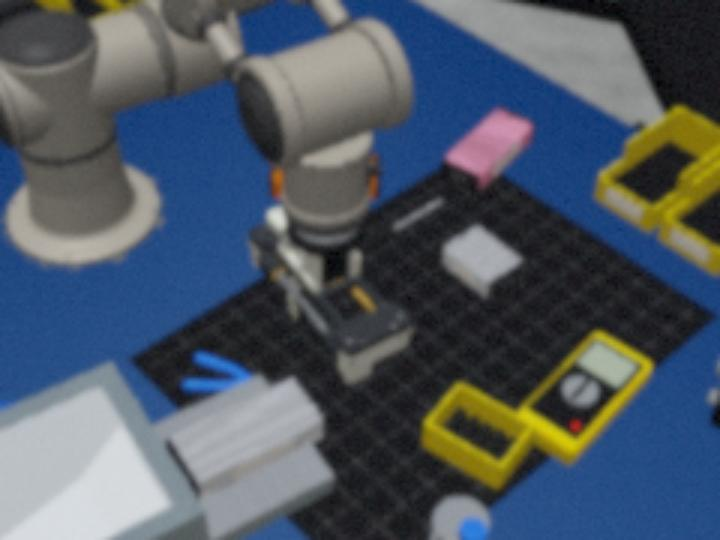

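The scene view shows the module flat on the shelf at crop pixel (250,430). Its centre is at s = 0.027 against a sill at 0.121, and it's square within about 1°. I'll go down behind it with the fingers apart and push.

Call:
move_arm:
  motion:
    - [0.12, 0.02, 0, 0, 0, 0.001]
    - [0.12, 0.02, 0.3, 0, 0, 0.001]
    - [0.12, 0.02, 0.6, 0, 0, 0.001]
    - [0.12, 0.02, 0.65, 0, 0, 0.001]
    - [0.12, 0.02, 0.65, 0, 0, 0.001]
  fingers: -0.35
  newtons: 20

```text
time: 10.5
tool_pos: [0.5656, -0.0126, 0.1214]
tool_rot: [3.141, 0.0, 1.396]
contact_force: [-0.0, -0.5, 0.1]
opening: 0.0464
grip_force: 0.0
```

Call:
move_arm:
  motion:
    - [-0.08, 0, 0, 0, 0, 0]
    - [-0.16, 0, 0, 0, 0, 0]
    - [-0.22, 0, 0, 0, 0, 0]
    - [-0.28, 0, 0, 0, 0, 0]
    - [-0.34, 0, 0, 0, 0, 0]
    - [-0.4, 0, 0, 0, 0, 0]
    - [-0.46, 0, 0, 0, 0, 0]
    - [-0.52, 0, 0, 0, 0, 0]
    - [-0.58, 0, 0, 0, 0, 0]
    - [-0.64, 0, 0, 0, 0, 0]
    - [-0.7, 0, 0, 0, 0, 0]
    - [-0.7, 0, 0, 0, 0, 0]

```text
time: 12.0
tool_pos: [0.553, -0.0818, 0.1209]
tool_rot: [3.142, 0.0, 1.396]
contact_force: [-0.4, 0.5, -0.4]
opening: 0.03
grip_force: 0.0
```

```bash
python3 f.py
```

```text
[3.14154725e+00 1.14076878e-04 1.39611939e+00] tool s,l,z -0.015409285859931104 0.5588501520513217 0.12090569346692415
scene 653 ((48.73223876953125, 558.7451171875), (117.97679901123047, 66.78112030029297), 0.21593645215034485)
side 472 ((37.44312286376953, 541.7064819335938), (106.48648834228516, 184.93505859375), 89.73804473876953)
delta [ 0.591 -0.008 -0.031] [ 0.     -0.      0.0002] t 12.1
```

View pics/side3.png

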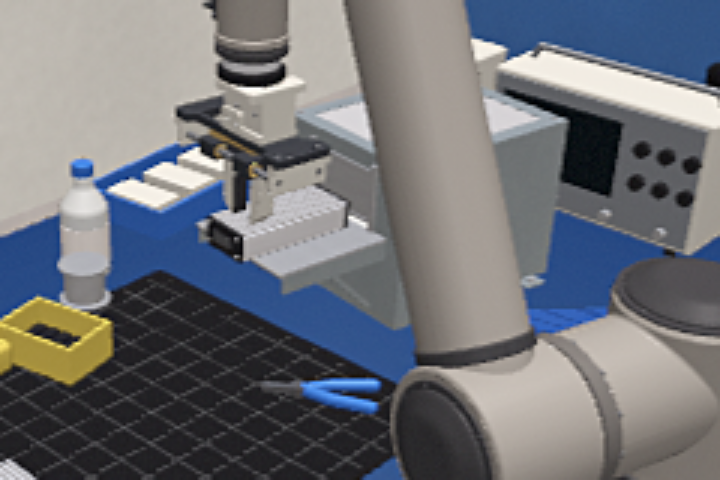

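```bash
cat > g.py <<'E'
from h import *
u=np.array([-.1736,-.9848]); w=np.array([.9848,-.1736])
st=robot.observe(); p=st["tool_pos"]; print(p, st["time"])
for n in ("side","scene"):
    im,P,_,_=cam(n); c=robot.read_camera(n); E=np.linalg.inv(c["extrinsics"]); f=192/np.tan(np.radians(c["vfov"])/2)
    def pr(q): 
        a=E@np.r_[q,1]; return c["cx"]-f*a[0]/a[2], c["cy"]+f*a[1]/a[2]
    off=(190,90) if n=="side" else (130,90)
    for nm,s,l,z in [("tcp",p[:2]@u,p[:2]@w,p[2]),("rearNear",-.005,.527,.144),("rearFar",-.005,.591,.144),("oldrearNear",-.053,.527,.144),("edgeNear",-.029,.478,.11),("edgeFar",-.029,.638,.11)]:
        a=pr(np.r_[s*u+l*w,z]); print(n,nm,np.round((np.array(a)-off)*3))
    save(n+"4",im[90:250,190:430] if n=="side" else im[90:270,130:370],3)
E
python3 g.py
```

```text
[ 0.55312272 -0.08135592  0.12094162] 12.1
side tcp [244. 232.]
side rearNear [269. 222.]
side rearFar [235. 201.]
side oldrearNear [234. 232.]
side edgeNear [278. 271.]
side edgeFar [194. 219.]
scene tcp [282. 421.]
scene rearNear [258. 392.]
scene rearFar [288. 433.]
scene oldrearNear [296. 373.]
scene edgeNear [257. 373.]
scene edgeFar [331. 474.]
```

View pics/side4.png

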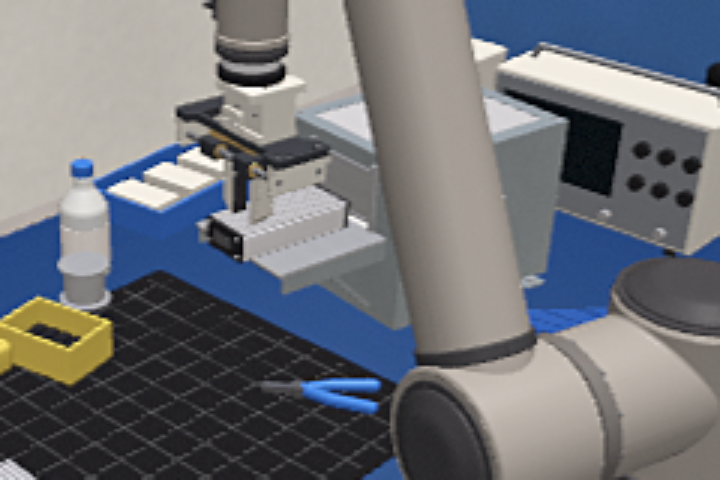

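```bash
cat > k.py <<'E'
from h import *
u=np.array([-.1736,-.9848]); w=np.array([.9848,-.1736])
st=robot.observe(); p=st["tool_pos"]; print(p, st["time"],st["contact_force"],st["opening"],p[:2]@u)
im,P,_,_=cam("side"); 
for x,y in [(225,240),(240,250),(260,250),(230,215),(255,225),(258,210),(265,190),(285,205),(300,230),(320,205),(335,222),(240,190),(236,200),(245,215)]:
    q=P[90+y//3,190+x//3]; print((x,y),"s %.3f l %.3f z %.3f"%(q[:2]@u,q[:2]@w,q[2]),im[90+y//3,190+x//3])
save("side5",im[140:190,240:320],8)
E
python3 k.py
```

```text
[ 0.55312798 -0.08114944  0.1209    ] 12.3 [-0.6361823   0.11962889 -0.01059663] 0.029990816354489587 -0.016107044547597572
(225, 240) s -0.052 l 0.545 z 0.127 [64 64 66]
(240, 250) s -0.049 l 0.521 z 0.125 [ 8  7 10]
(260, 250) s -0.023 l 0.522 z 0.117 [163 159 158]
(230, 215) s -0.029 l 0.572 z 0.143 [191 187 189]
(255, 225) s -0.020 l 0.533 z 0.141 [197 196 200]
(258, 210) s -0.023 l 0.525 z 0.164 [159 153 145]
(265, 190) s -0.015 l 0.526 z 0.187 [159 153 145]
(285, 205) s 0.037 l 0.551 z 0.145 [187 185 188]
(300, 230) s 0.035 l 0.521 z 0.127 [165 160 161]
(320, 205) s 0.069 l 0.532 z 0.144 [185 183 186]
(335, 222) s 0.087 l 0.524 z 0.119 [163 159 160]
(240, 190) s -0.012 l 0.572 z 0.168 [37 35 38]
(236, 200) s -0.019 l 0.574 z 0.159 [22 22 26]
(245, 215) s -0.015 l 0.563 z 0.143 [201 200 204]
```

View pics/side5.png

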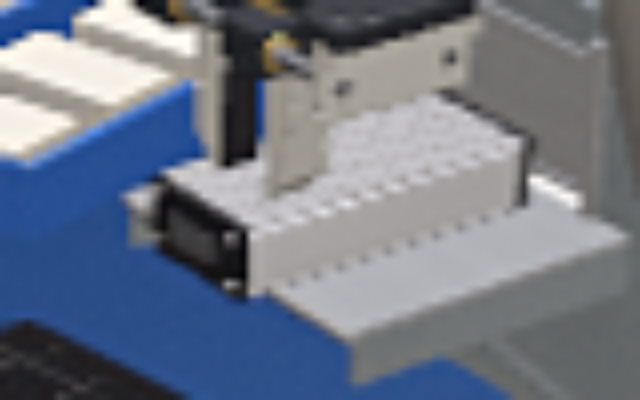

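The close crop shows the module's rear end cap still at s = -0.05. The fingers are drawn about 40 mm forward of that, in the module's body, with almost no force on them. So the push didn't move the module, and I shouldn't trust either reading on its own. That was my tenth picture, so I'll check with wrist depth, in numbers only.

```bash
cat > m.py <<'E'
from h import *
u=np.array([-.1736,-.9848]); w=np.array([.9848,-.1736])
st=robot.observe(); p=st["tool_pos"]; print("tool s,l,z",(p[:2]@u).round(4),(p[:2]@w).round(4),p[2].round(4),"F",st["contact_force"].round(1),"op",st["opening"].round(4),"t",st["time"])
for n in ("wrist","scene","side"):
    im,P,_,_=cam(n); s=P[...,:2]@u; l=P[...,:2]@w; z=P[...,2]
    m=(z>.137)&(z<.150)&(s>-.13)&(s<.12)&(abs(l-.557)<.045)
    if m.sum()>20: print(n,m.sum(),"top s",np.percentile(s[m],[1,50,99]).round(3),"l",np.percentile(l[m],[1,99]).round(3),"z",np.median(z[m]).round(4))
    m=(s>.112)&(s<.2)&(abs(l-.557)<.045)&(z>.115)&(z<.175)
    if m.sum()>5: print("   inlet region n",m.sum(),"s med",np.median(s[m]).round(3))
E
python3 m.py
```

```text
Traceback (most recent call last):
  File "m.py", line 3, in <module>
    st=robot.observe(); p=st["tool_pos"]; print("tool s,l,z",(p[:2]@u).round(4),(p[:2]@w).round(4),p[2].round(4),"F",st["contact_force"].round(1),"op",st["opening"].round(4),"t",st["time"])
                                                                                                                                                       ^^^^^^^^^^^^^^^^^^^
AttributeError: 'float' object has no attribute 'round'
```

```bash
sed -i 's/st\["opening"\].round(4)/st["opening"]/' m.py; python3 m.py
```

```text
tool s,l,z -0.0161 0.5588 0.1209 F [ 0.3 -0.  -0.2] op 0.02978976964050545 t 12.35
wrist 9081 top s [-0.053 -0.029  0.045] l [0.528 0.588] z 0.1421
scene 627 top s [-0.007  0.052  0.106] l [0.529 0.591] z 0.1416
side 371 top s [-0.054  0.027  0.104] l [0.52  0.585] z 0.1419
   inlet region n 183 s med 0.129
```

All three cameras agree: the module hasn't moved (s from -0.053 to 0.107), so the fingertips went through its end without any push. Finger-end pushing doesn't work here, but the pads do grip. I'll lift clear, grip the module by its rear end, and push it along the shelf while holding it. With the grip 10 mm from the end, the gripper body stays clear of the box face.

Call:
move_arm:
  motion:
    - [0, 0, -0.1, 0, 0, 0]
    - [0, 0, -0.3, 0, 0, 0]
    - [0, 0, -0.5, 0, 0, 0]
    - [0, 0, -0.65, 0, 0, 0]
    - [0, 0, -0.65, 0, 0, 0]

```text
time: 13.12
tool_pos: [0.5538, -0.0816, 0.1873]
tool_rot: [3.139, 0.0, 1.397]
contact_force: [0.6, -0.1, -0.8]
opening: 0.0296
grip_force: 0.0
```

```bash
python3 m.py
```

```text
tool s,l,z -0.0158 0.5595 0.1873 F [ 0.6 -0.1 -0.8] op 0.02960586230226527 t 13.125
wrist 9011 top s [-0.053 -0.007  0.101] l [0.528 0.589] z 0.141
scene 806 top s [-0.05   0.034  0.106] l [0.528 0.591] z 0.1416
side 437 top s [-0.055  0.02   0.104] l [0.519 0.586] z 0.1418
   inlet region n 192 s med 0.13
```

Call:
move_arm:
  motion:
    - [0.26, 0, 0, 0, 0, 0]
    - [0.26, 0, 0, 0, 0, 0]
    - [0.26, 0, 0, 0, 0, 0]
    - [0.26, 0, 0, 0, 0, 0]
    - [0.26, 0, 0.2, 0, 0, 0]
    - [0.26, 0, 0.45, 0, 0, 0]
    - [0.26, 0, 0.66, 0, 0, 0]
    - [0.26, 0, 0.66, 0, 0, 0]
    - [0.26, 0, 0.66, 0, 0, 0]
  fingers: 1

```text
time: 14.4
tool_pos: [0.5581, -0.0562, 0.1207]
tool_rot: [3.14, 0.0, 1.396]
contact_force: [0.1, -0.0, 0.6]
opening: 0.0919
grip_force: 0.0
```

Call:
move_arm:
  motion:
    - [0, 0, 0, 0, 0, 0]
    - [0, 0, 0, 0, 0, 0]
    - [0, 0, 0, 0, 0, 0]
    - [0, 0, 0, 0, 0, 0]
    - [0, 0, 0, 0, 0, 0]
    - [0, 0, 0, 0, 0, 0]
  fingers: -1
  newtons: 25

```text
time: 15.15
tool_pos: [0.5579, -0.0558, 0.1205]
tool_rot: [3.14, 0.0, 1.397]
contact_force: [-1.4, 1.1, 6.5]
opening: 0.0362
grip_force: 2.7
```

```bash
python3 m.py
```

```text
tool s,l,z -0.0419 0.5591 0.1205 F [-1.4  1.1  6.5] op 0.036203615201382364 t 15.15
wrist 5238 top s [-0.053 -0.031  0.019] l [0.53  0.587] z 0.1419
scene 775 top s [-0.033  0.039  0.106] l [0.528 0.591] z 0.1419
side 369 top s [-0.054  0.031  0.105] l [0.52  0.585] z 0.1419
   inlet region n 195 s med 0.13
```

Call:
move_arm:
  motion:
    - [0, 0, 0, 0, 0, 0]

```text
time: 15.42
tool_pos: [0.5581, -0.0559, 0.1205]
tool_rot: [3.14, 0.0, 1.397]
contact_force: [-0.9, 0.1, 4.5]
opening: 0.0145
grip_force: 2.5
```

```bash
python3 -c "
from h import *
for i in range(3): 
    c=robot.read_camera('wrist'); st=robot.observe(); print(st['time'],st['opening'],st['grip_force'],st['contact_force'].round(1),st['torque'].round(2))
print(st['qpos'].round(3))"; python3 m.py
```

```text
15.475 0.010648992717755915 2.5633801230287645 [-1.1 -0.   4.3] [ 0.01  0.03 -0.05]
15.525 0.006328938040673007 2.5441615292220376 [-0.2  0.5  5.1] [ 0.03  0.02 -0.03]
15.575 0.0028163591731425676 2.497233688045526 [ 0.8 -0.   4.8] [-0.02 -0.04  0.01]
[-0.236  0.482  1.544 -0.     1.113 -0.062]
tool s,l,z -0.0418 0.5594 0.1205 F [ 0.8 -0.   4.8] op 0.0028163591731425676 t 15.575
wrist 1954 top s [-0.053 -0.05   0.018] l [0.528 0.589] z 0.1426
scene 760 top s [-0.034  0.039  0.106] l [0.528 0.591] z 0.1418
side 378 top s [-0.054  0.028  0.106] l [0.52  0.585] z 0.1417
   inlet region n 198 s med 0.13
```

Fingers sliding shut with 2.5 N of drag and 5 N of upward force suggests the tips are resting on the module's top, not gripping its sides. I'll lift and measure where the fingertips really are relative to the reported TCP.

Call:
move_arm:
  motion:
    - [0, 0, -0.3, 0, 0, 0]
    - [0, 0, -0.6, 0, 0, 0]
    - [0.4, 0, -0.8, 0, 0, 0]
    - [0.8, 0, -0.8, 0, 0, 0]
    - [1, 0, -0.8, 0, 0, 0]
    - [1, 0, -0.8, 0, 0, 0]
  fingers: 0

```text
time: 16.48
tool_pos: [0.5747, 0.0435, 0.1992]
tool_rot: [-3.14, 0.001, 1.399]
contact_force: [-0.9, 0.4, -0.5]
opening: 0.0455
grip_force: 0.0
```

```bash
cat > n.py <<'E'
from h import *
from scipy.spatial.transform import Rotation as R
st=robot.observe(); T=R.from_euler("xyz",st["tool_rot"]); print(st["tool_pos"],st["opening"])
for n in ("side","scene","wrist"):
    im,P,_,_=cam(n); q=T.inv().apply((P-st["tool_pos"]).reshape(-1,3)).reshape(P.shape)*1000
    m=(abs(q[...,0])<25)&(abs(q[...,1])<60)&(q[...,2]>-60)&(q[...,2]<15)
    for sgn in (-1,1):
        k=m&(q[...,1]*sgn>0)
        if k.sum()>8:
            a=q[k]; print(n,sgn,k.sum(),"x",np.percentile(a[:,0],[2,98]).round(),"y",np.percentile(a[:,1],[2,98]).round(),"z max",np.percentile(a[:,2],[90,98,100]).round(1))
E
python3 n.py; python3 m.py
```

```text
[0.57470114 0.04348963 0.19917029] 0.04547673177111146
side -1 80 x [-12.  13.] y [-46. -27.] z max [-30.5 -25.1 -24.8]
side 1 85 x [-8. 12.] y [17. 36.] z max [-27.1 -22.5 -22.1]
scene -1 37 x [-13.   4.] y [-40. -20.] z max [-26.8 -25.3 -24.2]
scene 1 23 x [-13.  -8.] y [28. 42.] z max [-34.2 -29.5 -27.8]
wrist -1 1054 x [-7. 10.] y [-37. -21.] z max [-30.1 -25.2 -22.5]
wrist 1 1054 x [-8. 10.] y [24. 40.] z max [-30.3 -25.2 -23. ]
tool s,l,z -0.1407 0.5588 0.1995 F [-0.1 -0.4  0.1] op 0.04543772299745259 t 16.625
wrist 1478 top s [-0.044 -0.027 -0.009] l [0.527 0.589] z 0.1401
scene 868 top s [-0.051  0.031  0.106] l [0.529 0.591] z 0.1417
side 433 top s [-0.055  0.02   0.105] l [0.52  0.585] z 0.1418
   inlet region n 202 s med 0.13
```

All three cameras put the fingertips about 24 mm short of the stated TCP. That explains it: the fingers passed just over the module's top, and the first grip held only its upper 3 mm. I'll check where the gripper body starts, then push again with the TCP 24 mm lower.

```bash
cat >> n.py <<'E'
    m=(abs(q[...,0])<45)&(abs(q[...,1])<100)&(q[...,2]>-160)&(q[...,2]<-24)
    wide=m&((abs(q[...,1])>58)|(abs(q[...,0])>22)); a=q[wide]
    print(n,"body z",np.percentile(a[:,2],[95,99,100]).round(), "x",np.percentile(a[:,0],[1,99]).round(),np.histogram(a[:,2],range(-160,-15,10))[0])
E
python3 n.py
```

```text
[0.5748701  0.04161992 0.19977125] 0.04605086915864879
side -1 79 x [-10.  13.] y [-46. -26.] z max [-31.5 -23.5 -21.5]
side 1 85 x [-10.  13.] y [17. 37.] z max [-28.4 -24.3 -20.1]
side body z [-94. -90. -87.] x [-34.  38.] [ 29  31 203 184 129 172 115  13   0   0   0   0   0   0]
scene -1 38 x [-12.   6.] y [-38. -21.] z max [-27.8 -24.3 -22.5]
scene 1 19 x [-12.  -9.] y [28. 42.] z max [-34.4 -30.4 -28.6]
scene body z [-95. -91. -89.] x [-37.  34.] [  9  20 314 159 119 137  85   2   0   0   0   0   0   0]
wrist -1 1059 x [-6. 12.] y [-37. -22.] z max [-30.3 -25.2 -22.2]
wrist 1 1054 x [-6. 12.] y [24. 39.] z max [-30.5 -25.3 -22.4]
wrist body z [-99. -93. -88.] x [-23.  37.] [    0  2745 18320 12083  9598 11998  3358    93     0     0     0     0
     0     0]
```

The body starts at -90 mm instead of -66 mm, so the whole gripper sits 24 mm higher than reported. I'll descend behind the module to a reported z of 0.099, which puts the true tips at 0.123, and push.

Call:
move_arm:
  motion:
    - [0, 0, 0.4, 0, 0, 0.001]
    - [0, 0, 0.8, 0, 0, 0.001]
    - [0, 0, 1, 0, 0, 0.001]
    - [0, 0, 1, 0, 0, 0.001]
  fingers: -0.35

```text
time: 17.42
tool_pos: [0.5738, 0.0426, 0.0984]
tool_rot: [-3.138, 0.0, 1.393]
contact_force: [-0.1, 0.1, 0.7]
opening: 0.0296
grip_force: 0.0
```

Call:
move_arm:
  motion:
    - [-0.2, 0, 0, 0, 0, 0]
    - [-0.4, 0, 0, 0, 0, 0]
    - [-0.6, 0, 0, 0, 0, 0]
    - [-0.67, 0, 0, 0, 0, 0]
    - [-0.74, 0, 0, 0, 0, 0]
    - [-0.8, 0, 0, 0, 0, 0]
    - [-0.86, 0, 0, 0, 0, 0]
    - [-0.92, 0, 0, 0, 0, 0]
    - [-0.98, 0, 0, 0, 0, 0]
    - [-0.98, 0, 0, 0, 0, 0]

```text
time: 18.68
tool_pos: [0.5575, -0.0544, 0.0998]
tool_rot: [-3.141, 0.001, 1.393]
contact_force: [0.4, -0.4, 0.1]
opening: 0.03
grip_force: 0.0
```

```bash
python3 m.py
```

```text
tool s,l,z -0.0432 0.5585 0.0998 F [ 0.4 -0.4  0.1] op 0.030042679395195147 t 18.675
wrist 2371 top s [-0.055 -0.014  0.001] l [0.53  0.589] z 0.1416
scene 745 top s [-0.029  0.042  0.107] l [0.527 0.591] z 0.1419
side 281 top s [-0.055  0.048  0.118] l [0.52  0.585] z 0.1418
   inlet region n 188 s med 0.128
```

The module's front edge has advanced (side view: 0.105 → 0.118), so it's moving now. Continuing.

Call:
move_arm:
  motion:
    - [-0.07, 0, 0, 0, 0, 0]
    - [-0.14, 0, 0, 0, 0, 0]
    - [-0.21, 0, 0, 0, 0, 0]
    - [-0.28, 0, 0, 0, 0, 0]
    - [-0.35, 0, 0, 0, 0, 0]
    - [-0.42, 0, 0, 0, 0, 0]
    - [-0.49, 0, 0, 0, 0, 0]
    - [-0.56, 0, 0, 0, 0, 0]
    - [-0.63, 0, 0, 0, 0, 0]
    - [-0.7, 0, 0, 0, 0, 0]
    - [-0.7, 0, 0, 0, 0, 0]

```text
time: 20.2
tool_pos: [0.5453, -0.1239, 0.1]
tool_rot: [3.141, 0.001, 1.393]
contact_force: [-0.1, 1.1, 0.1]
opening: 0.0296
grip_force: 0.0
```

```bash
python3 m.py
```

```text
tool s,l,z 0.0274 0.5585 0.1 F [-0.1  1.1  0.1] op 0.02956820306605532 t 20.2
wrist 1016 top s [0.016 0.017 0.063] l [0.529 0.59 ] z 0.1458
scene 117 top s [0.046 0.097 0.11 ] l [0.527 0.593] z 0.147
side 118 top s [0.014 0.047 0.118] l [0.519 0.586] z 0.1438
   inlet region n 75 s med 0.131
```

Call:
move_arm:
  motion:
    - [-0.07, 0, 0, 0, 0, 0]
    - [-0.14, 0, 0, 0, 0, 0]
    - [-0.21, 0, 0, 0, 0, 0]
    - [-0.28, 0, 0, 0, 0, 0]
    - [-0.33, 0, 0, 0, 0, 0]
    - [-0.33, 0, 0, 0, 0, 0]
    - [-0.33, 0, 0, 0, 0, 0]
    - [-0.33, 0, 0, 0, 0, 0]

```text
time: 21.35
tool_pos: [0.5395, -0.1549, 0.0999]
tool_rot: [3.142, 0.0, 1.394]
contact_force: [-0.1, -0.4, -0.3]
opening: 0.0298
grip_force: 0.0
```

```bash
cat >> m.py <<'E'
    m=(s>.125)&(s<.375)&(abs(l-.557)<.1)&(z<.18)&(z>-.01)
    print("   inside n",m.sum(),np.histogram(z[m],np.arange(0,.19,.02))[0])
E
python3 m.py
```

```text
tool s,l,z 0.0589 0.5582 0.0999 F [-0.1 -0.4 -0.3] op 0.029834643880869392 t 21.35
wrist 724 top s [0.047 0.048 0.064] l [0.529 0.59 ] z 0.1427
   inside n 434 [  0   0   0   0   0 433   0   0   1]
   inside n 0 [0 0 0 0 0 0 0 0 0]
side 52 top s [0.045 0.052 0.069] l [0.521 0.586] z 0.1436
   inlet region n 83 s med 0.13
   inside n 158 [11 13  9  4  0 52 46 18  0]
```

The module has left the shelf. I'll back the tool off and check the flap and the shelf.

Call:
move_arm:
  motion:
    - [0.4, 0, 0, 0, 0, 0]
    - [0.9, 0, 0, 0, 0, 0]
    - [1, 0, -0.4, 0, 0, 0]
    - [1, 0, -0.8, 0, 0, 0]
    - [1, 0, -1, 0, 0, 0]
    - [1, 0, -1, 0, 0, 0]

```text
time: 22.25
tool_pos: [0.558, -0.0567, 0.2014]
tool_rot: [3.138, 0.0, 1.394]
contact_force: [-0.2, -0.3, -0.3]
opening: 0.0297
grip_force: 0.0
```

Call:
move_arm:
  motion:
    - [0.5, 0, 0, 0, 0, 0]
    - [1, 0, -0.3, 0, 0, 0]
    - [1, 0, -0.6, 0, 0, 0]
    - [1, 0, -0.6, 0, 0, 0]

```text
time: 22.75
tool_pos: [0.5755, 0.0423, 0.2606]
tool_rot: [3.139, -0.0, 1.395]
contact_force: [-0.0, 0.0, -0.1]
opening: 0.0297
grip_force: 0.0
```

```bash
python3 m.py
cat > o.py <<'E'
from h import *
u=np.array([-.1736,-.9848]); w=np.array([.9848,-.1736])
a=np.load("side.npz"); im,P,_,_=cam("side")
for nm,Q,I in (("before",a["P"],a["im"]),("now",P,im)):
    s=Q[...,:2]@u; l=Q[...,:2]@w; z=Q[...,2]
    for zz in (.115,.13,.145,.16):
        m=(abs(z-zz-.0075)<.0075)&(abs(l-.557)<.04)&(s>.1)&(s<.3)
        print(nm,zz,m.sum(),np.percentile(s[m],[5,50,95]).round(3) if m.any() else "", I[m].mean(0).round() if m.any() else "")
a=np.load("scene.npz"); im,P,_,_=cam("scene")
for nm,Q,I in (("before",a["P"],a["im"]),("now",P,im)):
    s=Q[...,:2]@u; l=Q[...,:2]@w; z=Q[...,2]
    m=(s>.14)&(s<.36)&(abs(l-.557)<.09)&(z<.19); print(nm,m.sum(),np.histogram(z[m],np.arange(-.02,.2,.02))[0])
    m=(s>.15)&(s<.36)&(abs(l-.557)<.085)&(z>.18)&(z<.22); print("roof colour",I[m].mean(0).round(1),I[m].std(0).round(1))
for n in("scene","side"):
    b=np.load(n+".npz")["im"]; c=cam(n)[0]
    D=(np.abs(b.astype(int)-c).max(2)>40).astype(np.uint8); N,L,S,C=cv2.connectedComponentsWithStats(D)
    print(n,[(C[i].round().tolist(),int(S[i,4])) for i in range(1,N) if S[i,4]>25])
E
python3 o.py
```

```text
tool s,l,z -0.1415 0.5594 0.2606 F [-0.   0.  -0.1] op 0.029697354433148835 t 22.75
   inside n 0 [0 0 0 0 0 0 0 0 0]
   inside n 0 [0 0 0 0 0 0 0 0 0]
   inlet region n 225 s med 0.13
   inside n 379 [ 10  13   9   7   4  79 103  96  53]
before 0.115 55 [0.125 0.129 0.133] [114. 111. 111.]
before 0.13 63 [0.127 0.13  0.133] [113. 110. 110.]
before 0.145 60 [0.127 0.13  0.133] [113. 110. 110.]
before 0.16 33 [0.119 0.128 0.131] [113. 111. 110.]
now 0.115 52 [0.126 0.129 0.135] [113. 111. 111.]
now 0.13 59 [0.126 0.13  0.133] [114. 111. 111.]
now 0.145 60 [0.127 0.13  0.133] [114. 112. 111.]
now 0.16 30 [0.122 0.129 0.132] [115. 112. 112.]
before 0 [0 0 0 0 0 0 0 0 0 0]
roof colour [195.5 200.9 205.9] [15.5 14.7 14.4]
now 0 [0 0 0 0 0 0 0 0 0 0]
roof colour [194.5 199.9 204.9] [14.9 14.1 13.8]
scene [([57.0, 12.0], 114), ([102.0, 2.0], 62), ([124.0, 14.0], 676), ([200.0, 32.0], 4000), ([76.0, 15.0], 126), ([58.0, 60.0], 5077), ([244.0, 41.0], 52), ([259.0, 109.0], 3945), ([167.0, 92.0], 1758), ([125.0, 104.0], 32), ([19.0, 174.0], 2223), ([134.0, 118.0], 53), ([153.0, 123.0], 177), ([185.0, 138.0], 1145), ([132.0, 135.0], 41), ([270.0, 163.0], 52), ([283.0, 172.0], 87), ([266.0, 181.0], 196), ([252.0, 200.0], 753)]
side [([352.0, 46.0], 16831), ([457.0, 85.0], 87), ([239.0, 106.0], 734), ([453.0, 103.0], 575), ([369.0, 125.0], 161), ([447.0, 127.0], 370), ([338.0, 184.0], 1267), ([399.0, 203.0], 1121), ([451.0, 224.0], 549), ([366.0, 242.0], 3656), ([440.0, 212.0], 113), ([244.0, 230.0], 934), ([437.0, 239.0], 33)]
```

The flap profile matches the shut one from before the job, the shelf is empty, and nothing else on the bench changed. Handing in.

```bash
python3 -c "
from cell import robot
print(robot.hand_in())"
```

```text
the job is handed in; nothing more can be done
None
```

I handed in the job at about 23 s: the long module went over the shelf into the reject box and the flap reads fully shut behind it, but I couldn't see it on the box floor and infer that from the empty shelf and shut flap; the first push passed over the module because the gripper sits about 24 mm higher than its stated TCP, so I measured the offset and pushed again.

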